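# Unfold the crank and clamp the doll base

## Task

Clamp the half-finished doll base in the bench clamp. Swing the folded crank handle up from the wheel until it stands fully upright, let go of it and push the latch bolt by its knob fully home against the handle so that it cannot fold back, then take the handle again by its grip and crank the wheel clockwise (seen from above) until the jaw holds the doll base firmly against the V block; stop when it feels tight so the wood is not crushed, let go, leave the handle up and latched, and leave the other things on the bench alone.

Things in the scene. Friction and masses are not known exactly. Their poses are not given: they have to be found in the camera images.
- clamp: Rack clamp fixed to the bench. Origin: on the wheel's vertical axis at bench level. A steel bed 120 mm wide and 20 mm thick runs from 100 mm on the -y side to 290 mm on its +y side; a grey gear housing 110 x 110 mm, top 85 mm above the bench, carries the wheel. Moving jaw and V block stand on the bed at its +y side. Its z is up. It does not move in an episode.
- wheel_top (a point): Centre of the upper face of the round dark steel wheel (190 mm diameter, 16 mm thick; upper face 116 mm above the bench). Its axes turn with the wheel: the crank handle's hinge lies on its +x side, the latch bolt at +x, -y. At the start its axes are the clamp's.
- wheel (a joint): Turn of the wheel, rad, 0 at the start, growing clockwise seen from above. A rack moves the jaw 10 mm per rad towards the V block. Turning takes about 2.5 N at the handle, a firm clamp 5 to 10 N; over 20 N crushes the doll base. Friction keeps the wheel, and up to about 15 N of clamping force, when let go. While the bolt is drawn back (0), a pin under it locks the wheel.
- hinge (a point): Hinge of the folding crank handle, on the wheel's top 62 mm from the wheel axis along the wheel's x, 22 mm above the wheel's upper face (138 mm above the bench). The hinge axis is the wheel's y (level, tangential). Steel cheeks 8 to 13 mm either side of it, reaching 8 mm above the axis.
- fold (a joint): Angle of the crank handle, rad: 0 = folded flat, lying level across the wheel from the hinge over the wheel's centre; it swings up through the vertical plane of the wheel's x; stop at 1.6, just past upright. Stiff hinge (0.14 N m): the handle stays where it is left.
- grip: Turned wooden grip of the crank handle, round, 22 mm diameter, 70 mm long, spinning freely about the handle's long axis. Origin at its middle on that axis, 66 mm from the hinge; it reaches from 31 to 101 mm from the hinge, and its own -x points from the hinge to the free end. Folded flat it clears the wheel by 11 mm. From the hinge to the grip the handle is a 14 mm square steel shank.
- knob (a point): Upright steel knob 14 x 12 x 48 mm (wheel's x, y, z) of the latch bolt, foot 4 mm above the wheel. This point: on its centre line, 12 mm below its top, 156 mm above the bench; at the start 48.5 mm along the wheel's +x and 74 mm along its -y from the axis. A round 10 mm bar, 30 mm above the wheel, runs from it along the wheel's +y to the handle's foot.
- bolt (a joint): Travel of the latch bolt along the wheel's +y, m: 0 drawn back, 0.018 fully home. Slides with about 2 N and stays where left. The handle blocks it unless it stands at more than about 1.45; home, the bar lies on the inner side of the upright handle and keeps it from folding.
- jaw: Moving jaw of the clamp: wooden plate 75 mm wide, 10 mm thick, 46 mm high, on a steel rack. Origin in the middle of its front face (facing the clamp's +y), at bed level 20 mm above the bench; at the start 112 mm from the wheel axis. It moves along the clamp's +y, 10 mm per rad of the wheel, up to 85 mm.
- stop: Wooden V block fixed to the bed, 44 mm high. Origin at the inner corner of the V at bed level; the V opens towards the jaw (its -y), each face 35 degrees off the jaw's plane. With the doll base home in the V, its centre is 38 mm from this corner and the jaw face 69 mm. Its place along the bed changes from run to run.
- base: Half-finished doll base of pale wood, loose, standing on the bed between jaw and V block: round, belly 62 mm diameter at 26 to 34 mm height, 60 mm high with a narrower neck on top. Origin under its centre. The jaw pushes it into the V.
- chuck_jaw: Bystander: rusty stepped steel chuck jaw, 60 x 24 x 30 mm, loose. Origin under its centre.
- head: Bystander: lacquered doll head, 51 mm wide, 57 mm high, loose. Origin under its centre.
- sanding_block: Bystander: round beech sanding block, 60 mm diameter, 36 mm high, loose. Origin under its centre.
- burnisher: Bystander: burnisher with a horn handle, 180 mm long along its x, 18 mm high, loose. Origin at bench level under its middle.

How it is judged (in metres and radians):
On the way, in this order (a step that is already met when the one before it is completed fails the run):
1. the crank handle stands upright (value of joint fold above 1.4 rad), for 0.1 s.
2. the latch bolt is home beside the upright handle and the grip has been let go (value of joint bolt above 0.014 m and value of joint fold above 1.4 rad and contact force between the fingers and grip below 0.1 N), for 0.1 s.
3. the wheel is being cranked by the grip: the jaw has advanced while the fingers are on the grip (y of jaw in the frame of clamp above 0.127 m and contact force between the fingers and grip above 0.5 N), for 0.1 s.
4. the jaw presses the doll base into the V block (contact force between jaw and base above 5 N and contact force between base and stop above 5 N), for 0.2 s.
At the end, for the whole second after the job is handed in: The doll base stands upright (within 0.1 rad), at rest, its centre within 41 mm of the V's corner along the bed, held between jaw and V block with more than 5 N on each side; the handle is up (more than 1.4 rad) and the bolt home (more than 14 mm) (all of step 4 and y of base in the frame of stop above -0.041 m and angle between base's own z axis and vertical below 0.1 rad and linear speed of base below 0.01 m/s and value of joint fold above 1.4 rad and value of joint bolt above 0.014 m); the robot touches nothing.
It fails at once if the doll base is crushed (jaw force above 120 N) (contact force between jaw and base above 120 N).
It fails at once if a bystander is shoved by more than 30 mm (distance of any of chuck_jaw, head, sanding_block, burnisher from where it was at the start of the episode above 0.03 m).
It also fails if it takes over 69 s, if anything falls off the work surface, if the arm or the gripper's body presses on something with over 40 N, if the wrist force passes 120 N, or if a joint passes its speed limit or range.

## Robot

A 7-joint arm with a two-finger parallel gripper is mounted at the origin on the work surface. World frame = base frame: x ahead of the robot, y to its left, z up, the work surface at z = 0. Lengths are in m, angles in degrees, forces in N, time in s.
With the tool pointing down it reaches from about 0.425 to 0.825 m from the base axis. Payload 3.6 kg.
Tool frame: the origin (TCP) lies at the very end of the fingers, on their centre line; the grasp point (between the pads) lies 19 mm behind it; z points along the fingers, y is the line along which they close (so a half turn about z gives the same grasp; the last joint's range is limited). The gripper opens to 93 mm and grips with 3 to 60 N. Pads are 15 mm wide; open, the fingers measure 128 mm over their backs; the gripper's body (75 mm by 188 mm) begins 65 mm behind the grasp point.
Start: joints at [-78.18, 35.231, -0.722, 81.555, 0.464, 63.22, -2.315], TCP at [0.15, 0.632, 0.219] pointing down, gripper open.
Joint ranges: [-178.69, 178.69], [-17.37, 117.87], [-77.05, 75.6], [15.02, 138.74], [-78.02, 258.01], [0.78, 113.62], [-162.83, 162.83]. Speed limits (degrees/s): [159.86, 159.86, 180, 180, 180, 180, 180].

## Interface

Orientations are given as [roll, pitch, yaw] about the fixed x, y, z axes, in that order (R = Rz(yaw) Ry(pitch) Rx(roll)).
In Python, from bench import monitor, vision, env gives the robot as it stands.
- The arm moves only by the tool play_rows, never from a script. Its argument "motion" is a list of rows, each a list of 3 entries, a list of its own where there are three numbers: the closure, from 0 (fully open) to 1 (shut), then the shift along the tool's x, y, z in shares of 800 mm (1.0 is 800 mm), then the turn about the tool's z in shares of 120 degrees (1.0 is 120 degrees). In form: [[fingers, [x, y, z], spin], ...]. A call has 1 to 12 rows; each row is the pose to reach, as a shift and turn from the pose commanded when the call began, along the tool's axes at that moment; what a row does not reach only later rows make up. A row lasts 1/8 s, in which the tool goes at most 62.5 mm and 10.7 degrees, less where a joint would pass 70% of its speed; a pose out of reach is approached as far as the arm can. A shift or turn number past 1, either way, is cut back to 1. A call with a gripper value outside its range is refused whole. The fingers move at their own pace and stop on an object; "force" is the grip in N (left out, the last holds). Time passes only in rows, so rows that repeat a pose let the fingers close. It gives the time, the measured TCP pose, the force, the opening and the grip force at its end, in the units of the state.
- monitor.sense(): the state, without advancing time (a new reading comes with each control period).
- vision.camera(name): name is "scene" or "side" or "wrist"; returns (picture, depth): 400x640x3 uint8, red, green, blue; 400x640 float32, m along the optical axis (not along the pixel's ray), 0 where there is no reading.
- vision.camera_model(name): a dict with "fx", "fy", "cx", "cy" (pixels), "xyz" and "rotation" of the camera in the world. Camera axes: x right, y down, z forward; pixel columns grow to the right and rows downward; lengths in m; the calibration is good to about 2 mm. A picture is of the moment at which its call begins: read the wrist's pose just before it. camera_model takes no time and is no camera call; for the wrist camera it gives the pose at the moment of the call.
- env.job_done(): hands the job in; it is judged then, once.
The state is a dict: "time": time; "joints": joint angles; "qvel": joint speeds; "joint_torque": joint torques, N m; "tcp_pos": TCP position; "ee_rot": TCP orientation; "ft_force": force on the tool from outside, world axes, zero at the start; "moment": the same for the moment, N m; "grip_width": opening from 0.0 (shut) to 1.0 (fully open); "gripper_force": force on a finger pad.
Only numpy, scipy, OpenCV 4.12 (cv2) and the standard library are available. Lean on these libraries where they do the work, as an engineer would, in place of code of your own. Each camera call takes 0.05 s, during which the arm holds its last target. There are 200 camera calls.

## Working session

There is one attempt and no reset: what is moved stays moved. The work goes in short steps, Python scripts to look and compute and a tool call to move; the robot and the scene stay as the last step left them, time stands still between calls to the robot, and variables do not carry over. Pictures are saved under pics/ and viewed, at most 10 in all, crops included, and the job is handed in when it is done.

Besides the shell and the picture viewer there is one more tool, called after "Call:" by a JSON object that holds its "method" and its "body". play_rows: Moves the arm, as the interface text tells. Its arguments: {"type":"object","properties":{"motion":{"type":"array"},"force":{"type":"number"}},"required":["motion"]}

```bash
ls; mkdir -p pics; cat > h.py <<'E'
import numpy as np,cv2
from bench import monitor,vision,env
def P(name,d,m,u,v):
    z=d[v,u]; c=np.array([(u-m['cx'])/m['fx']*z,(v-m['cy'])/m['fy']*z,z])
    return np.array(m['xyz'])+np.array(m['rotation'])@c
def cloud(d,m):
    v,u=np.mgrid[0:400,0:640]
    c=np.stack([(u-m['cx'])/m['fx']*d,(v-m['cy'])/m['fy']*d,d],-1)
    return c@np.array(m['rotation']).T+np.array(m['xyz'])
E
python3 - <<'E'
from h import *
print(monitor.sense())
for n in ['scene','side','wrist']:
    m=vision.camera_model(n); p,d=vision.camera(n)
    np.savez(f'pics/{n}0.npz',p=p,d=d,**{k:np.array(m[k]) for k in m})
    print(n,m); cv2.imwrite(f'pics/{n}0.png',p[:,:,::-1])
a=[cv2.imread(f'pics/{n}0.png') for n in ['scene','side']]
cv2.imwrite('pics/both0.png',cv2.resize(np.vstack(a),(480*1,600)))
E
```

```text
pics
{'time': 0.0, 'joints': array([-78.17923013,  35.2880669 ,  -0.72197518,  81.64047176,
         0.46367692,  63.21893409,  -2.31606309]), 'qvel': array([ 0.09216852, -0.0799836 ,  0.0319591 ,  0.05947096, -0.00614354,
        0.07676161, -0.04482862]), 'joint_torque': array([-1.76259814e-04, -4.58942735e+01,  2.09014895e-01, -1.65745157e+01,
       -6.11458160e-02,  2.06881313e-02,  2.34037661e-04]), 'tcp_pos': array([0.14977991, 0.63169871, 0.21749954]), 'ee_rot': array([-1.79855413e+02,  2.18714846e-03,  1.66662475e+02]), 'ft_force': array([-0.88302598, -0.46083377,  0.14471913]), 'moment': array([-0.01584615, -0.0450663 ,  0.00435171]), 'gripper_force': 0.0, 'grip_width': 0.9984102525349782}
scene {'fx': 370.15657789892134, 'fy': 370.15657789892134, 'cx': 317.7654077272818, 'cy': 198.44450467205257, 'xyz': array([0.89883197, 0.25430786, 0.70658002]), 'rotation': array([-148.41755292,    0.57199555,  118.04608299])}
side {'fx': 399.53570307274754, 'fy': 399.53570307274754, 'cx': 315.02346674393226, 'cy': 196.8284309618498, 'xyz': array([0.30100243, 0.5170509 , 0.50125979]), 'rotation': array([-124.12519496,   -0.25658615, -149.26847256])}
wrist {'fx': 319.4527441253229, 'fy': 319.4527441253229, 'cx': 318.72958925639296, 'cy': 198.91881698253934, 'xyz': array([0.07048055, 0.65065558, 0.38311173]), 'rotation': array([1.62755474e+02, 1.04775826e-01, 7.66514820e+01])}
```

View pics/scene0.png

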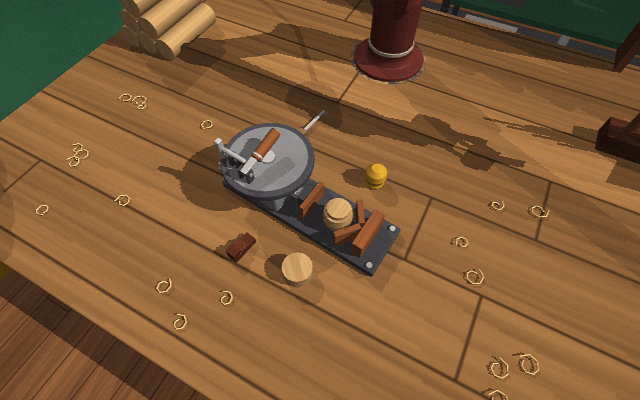

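View pics/side0.png

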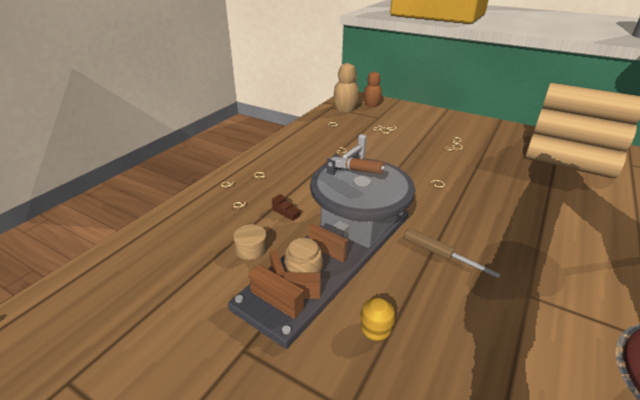

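Scene view: wheel centred ~(268,158), knob ~(220,147), hinge ~(243,168), brown grip ~(265,145), bed running to lower right (370,265). Side view: wheel (362,185), knob (362,145), grip (365,165).

```bash
cat > h.py <<'E'
import numpy as np,cv2
from scipy.spatial.transform import Rotation as R
from bench import monitor,vision,env
def cloud(d,m):
    v,u=np.mgrid[0:400,0:640]
    c=np.stack([(u-m['cx'])/m['fx']*d,(v-m['cy'])/m['fy']*d,d],-1)
    return c@R.from_euler('xyz',m['rotation'],degrees=True).as_matrix().T+np.array(m['xyz'])
def load(n): return np.load(f'pics/{n}.npz')
def snap(n,tag):
    m=vision.camera_model(n);p,d=vision.camera(n)
    np.savez(f'pics/{tag}.npz',p=p,d=d,**{k:np.array(m[k]) for k in m});cv2.imwrite(f'pics/{tag}.png',p[:,:,::-1]);return p,d,m
E
python3 - <<'E'
from h import *
for n in ['scene','side']:
    z=load(n+'0');X=cloud(z['d'],z);hsv=cv2.cvtColor(z['p'],cv2.COLOR_RGB2HSV).astype(int);ok=z['d']>0
    box={'scene':(slice(110,210),slice(205,325)),'side':(slice(125,225),slice(300,425))}[n]
    msk=np.zeros(ok.shape,bool);msk[box]=1
    w=ok&msk&(abs(X[...,2]-.116)<.006)&(hsv[...,1]<70)
    pts=X[w];print(n,len(pts),'z med',np.median(pts[:,2]))
    # circle: hull enclosing
    c,r=cv2.minEnclosingCircle(pts[:,:2].astype(np.float32)[:,None]);print('circ',c,r)
    h=cv2.convexHull(pts[:,:2].astype(np.float32))[:,0];A=np.c_[2*h,np.ones(len(h))];s=np.linalg.lstsq(A,(h**2).sum(1),rcond=None)[0];print('fit',s[:2],np.sqrt(s[2]+s[0]**2+s[1]**2))
    g=ok&msk&(hsv[...,1]>100)&(X[...,2]>.128)&(X[...,2]<.17)
    p=X[g];mu=p.mean(0);_,_,V=np.linalg.svd(p[:,:2]-mu[:2]);print('grip',len(p),mu,p[:,2].min(),p[:,2].max(),'dir',V[0],np.degrees(np.arctan2(V[0][1],V[0][0])));t=(p[:,:2]-mu[:2])@V[0];print(t.min(),t.max())
    k=ok&msk&(X[...,2]>.153)&(hsv[...,1]<90);p=X[k];print('knob',len(p),np.median(p,0) if len(p) else 0,p.min(0),p.max(0))
    # bed edges
    msk[:]=0
    bed=ok&(abs(X[...,2]-.02)<.006)&(hsv[...,2]<110)&(hsv[...,1]<90);p=X[bed][:,:2].astype(np.float32)
    print('bed',len(p),cv2.minAreaRect(p))
E
```

```text
scene 4586 z med 0.11624948003404328
circ (0.5430433750152588, -0.05819177255034447) 0.09480596333742142
fit [ 0.54319583 -0.05795164] 0.09392129262346992
grip 357 [ 0.54114278 -0.05561618  0.15895656] 0.12841914643744368 0.16958812944012303 dir [ 0.94305431 -0.3326388 ] -19.429018245238705
-0.035199342354348816 0.07384651581060249
knob 97 [ 0.58206438 -0.13213748  0.16236764] [ 0.50417296 -0.14202855  0.15304124] [ 0.59013548 -0.05193569  0.17001456]
bed 3152 ((0.12523707747459412, 0.1998385637998581), (0.39149364829063416, 1.1232086420059204), 69.84262084960938)
side 4129 z med 0.11754531049288636
circ (0.5404748320579529, -0.054631754755973816) 0.09454403072595596
fit [ 0.54005116 -0.05397895] 0.09307921943677103
grip 385 [ 0.5340211  -0.04989255  0.15775905] 0.13937773460139918 0.16994083607341942 dir [-0.98158085  0.19104722] 168.98609484420862
-0.06955686949326632 0.030777884493673916
knob 121 [ 0.57520467 -0.12994606  0.16044428] [ 0.5008989  -0.13897357  0.15303613] [ 0.58770458 -0.04726435  0.17004381]
bed 3941 ((0.3444375991821289, -0.4277544617652893), (1.4079607725143433, 0.2876884937286377), 75.07310485839844)
```

```bash
python3 - <<'E'
from h import *
C=np.array([.5416,-.056])
for n in ['scene','side']:
    z=load(n+'0');X=cloud(z['d'],z);hsv=cv2.cvtColor(z['p'],cv2.COLOR_RGB2HSV).astype(int);ok=z['d']>0
    r=np.hypot(X[...,0]-C[0],X[...,1]-C[1])
    g=ok&(r<.06)&(hsv[...,1]>110)&(hsv[...,2]>60)&(X[...,2]>.140)&(X[...,2]<.152)
    p=X[g];mu=p.mean(0);_,_,V=np.linalg.svd(p[:,:2]-mu[:2]);t=(p[:,:2]-mu[:2])@V[0]
    print(n,'grip',len(p),mu,p[:,2].max(),np.degrees(np.arctan2(V[0][1],V[0][0])),t.min(),t.max(), np.std((p[:,:2]-mu[:2])@V[1]))
    g=ok&(r<.12)&(X[...,2]>.156)&(X[...,2]<.168)&(r>.06);p=X[g];print('knob',len(p),np.median(p,0),np.percentile(p,[5,95],axis=0))
    L=cv2.connectedComponentsWithStats((ok&(X[...,2]>.012)&(X[...,2]<.028)&(r<.36)&(hsv[...,1]<90)).astype(np.uint8));i=1+np.argmax(L[2][1:,4]);p=X[L[1]==i][:,:2].astype(np.float32);print('bed',len(p),cv2.minAreaRect(p),cv2.boxPoints(cv2.minAreaRect(p)).round(3).tolist())
    q=X[L[1]==i];print(np.median(q[:,2]))
    # elevated wood beyond
    for lo,hi in [(.05,.075),(.075,.09)]:
        g=ok&(X[...,2]>lo)&(X[...,2]<hi)&(r>.1)&(r<.3)
        L=cv2.connectedComponentsWithStats(g.astype(np.uint8))
        for i in range(1,L[0]):
            if L[2][i,4]>25: q=X[L[1]==i];print(lo,L[2][i],q.mean(0).round(3),q.min(0).round(3),q.max(0).round(3))
E
```

```text
scene grip 35 [ 0.55656131 -0.05044922  0.14928146] 0.1519931046977624 -7.1971669943394465 -0.03138756956722477 0.018609595427790955 0.0011418776158225678
knob 54 [ 0.5855117  -0.13390822  0.16445881] [[ 0.57814349 -0.14151667  0.15703293]
 [ 0.58967946 -0.13134611  0.16790449]]
bed 3135 ((0.556800127029419, 0.07006682455539703), (0.32021206617355347, 0.12116861343383789), 84.01907348632812) [[0.47999998927116394, -0.08299999684095383], [0.6000000238418579, -0.0949999988079071], [0.6340000033378601, 0.22300000488758087], [0.5130000114440918, 0.23600000143051147]]
0.019611229204216096
0.05 [368 163  17  13 152] [0.423 0.137 0.054] [0.404 0.12  0.05 ] [0.437 0.154 0.059]
0.05 [299 181  24  33 260] [0.557 0.049 0.065] [0.516 0.039 0.05 ] [0.592 0.056 0.071]
0.05 [ 322  199   63   53 1327] [0.573 0.155 0.063] [0.513 0.084 0.05 ] [0.614 0.197 0.075]
0.075 [326 198  24  22 411] [0.563 0.112 0.08 ] [0.539 0.089 0.075] [0.586 0.135 0.084]
side grip 68 [ 0.54572024 -0.04842639  0.14850401] 0.15199889074579676 176.29123193990839 -0.01905921319708918 0.03325466443237313 0.0013058263159911392
knob 48 [ 0.57782105 -0.1311872   0.16282838] [[ 0.57406293 -0.13859304  0.15658215]
 [ 0.58568752 -0.12916379  0.16719328]]
bed 4200 ((0.5501300096511841, 0.03907819092273712), (0.3884958326816559, 0.12068632990121841), 83.83058166503906) [[0.4690000116825104, -0.14800000190734863], [0.5889999866485596, -0.16099999845027924], [0.6309999823570251, 0.22599999606609344], [0.5109999775886536, 0.23899999260902405]]
0.020886844451384612
0.05 [309 223  39  28 504] [0.549 0.052 0.063] [0.513 0.041 0.05 ] [0.59  0.059 0.072]
0.05 [ 249  245   74   61 2289] [0.556 0.163 0.063] [0.511 0.088 0.05 ] [0.613 0.199 0.075]
0.05 [366 297  26  22 382] [0.417 0.142 0.055] [0.4   0.122 0.05 ] [0.435 0.157 0.059]
0.075 [289 238  30  23 526] [0.559 0.116 0.081] [0.537 0.089 0.075] [0.584 0.137 0.083]
```

View pics/wrist0.png

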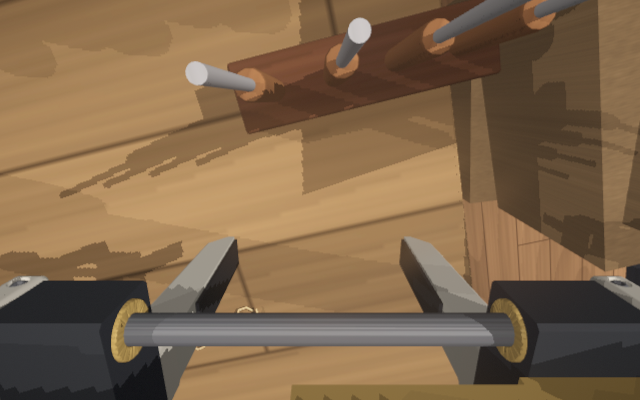

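Wrist view shows only the bench and a rack, nothing useful yet. Clamp: C=(.5413,-.0567), yaw -6.1° (bed edges, wheel fit and knob agree).

The rows are not in the units I measure in: shifts go in shares of 800 mm and turns go in shares of 120 degrees. I convert before sending: -582 mm / 800 = -0.7275, -522 mm / 800 = -0.6525, -7.2 degrees / 120 = -0.06.

Call:
{"method": "play_rows", "body": {"motion": [[0,[-0.4313,-0.195,-0.0375],0],[0,[-0.4313,-0.195,-0.0375],0],[0,[-0.4313,-0.195,-0.0375],0],[0,[-0.4313,-0.195,-0.0375],0],[0,[-0.4313,-0.195,-0.0375],0],[0,[-0.4313,-0.195,-0.0375],0],[0,[-0.6525,-0.7275,-0.0138],-0.06],[0,[-0.6525,-0.7275,-0.0138],-0.06],[0,[-0.6525,-0.7275,-0.0138],-0.06],[0,[-0.6525,-0.7275,-0.0138],-0.06],[0,[-0.6525,-0.7275,-0.0138],-0.06],[0,[-0.6525,-0.7275,-0.0138],-0.06]], "force": 20}}

```text
time: 1.65
tcp_pos: [0.5085, 0.0327, 0.2332]
ee_rot: [180.0, 0.0, 173.9]
ft_force: [1.3, -0.2, 0.1]
grip_width: 0.998
gripper_force: 0.0
```

To row units: -85 mm / 800 = -0.1063, -55 mm / 800 = -0.0688.

Call:
{"method": "play_rows", "body": {"motion": [[0,[-0.0188,-0.0688,0],0],[0,[-0.03,-0.1063,0],0],[0,[-0.03,-0.1063,0],0],[0,[-0.03,-0.1063,0],0]]}}

```text
time: 2.15
tcp_pos: [0.5231, -0.0508, 0.233]
ee_rot: [179.9, -0.0, 174.0]
ft_force: [0.3, 0.8, 0.4]
grip_width: 0.995
gripper_force: 0.0
```

```bash
python3 - <<'E'
from h import *
s=monitor.sense();print(s['tcp_pos'],s['ee_rot'],s['joints'])
p,d,m=snap('wrist','wrist1');X=cloud(d,m);hsv=cv2.cvtColor(p,cv2.COLOR_RGB2HSV).astype(int)
r=np.hypot(X[...,0]-.5413,X[...,1]+.0567)
g=(d>0)&(r<.07)&(hsv[...,1]>110)&(X[...,2]>.13)&(X[...,2]<.16)
q=X[g];mu=q.mean(0);_,_,V=np.linalg.svd(q[:,:2]-mu[:2]);print(len(q),mu,q.max(0),np.degrees(np.arctan2(V[0][1],V[0][0])),((q[:,:2]-mu[:2])@V[0]).min(),((q[:,:2]-mu[:2])@V[0]).max(),((q[:,:2]-mu[:2])@V[1]).min(),((q[:,:2]-mu[:2])@V[1]).max())
E
```

```text
[ 0.52305962 -0.05081239  0.23303004] [ 1.79928669e+02 -4.99002044e-02  1.73964970e+02] [  0.80401054  23.30079629   3.46048552 101.00563738  -1.74277314
  55.79118578  88.92897745]
576 [ 0.55440878 -0.0575439   0.15670594] [ 0.57603074 -0.04602755  0.15999323] -21.24904006168011 -0.02952378483137402 0.021134562434397392 -0.011643803108120859 0.01276958179534544
```

View pics/wrist1.png

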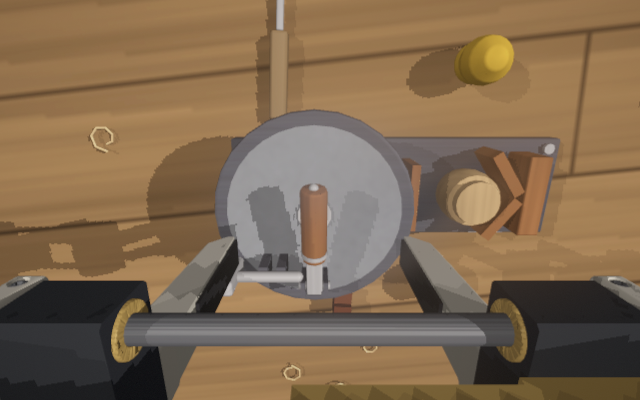

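Wrist view: grip column ~313 (rows 187–260), hinge ~(313,280), knob ~(228,285); grip is ~4 mm toward -y of the tool, matching the plan.

Call:
{"method": "play_rows", "body": {"motion": [[0,[0,-0.005,0.0625],0],[0,[0,-0.005,0.1188],0],[0,[0,-0.005,0.1338],0],[0,[0,-0.005,0.1363],0],[0,[0,-0.005,0.1363],0],[0,[0,-0.005,0.1363],0]], "force": 20}}

```text
time: 2.95
tcp_pos: [0.524, -0.0564, 0.1257]
ee_rot: [180.0, 0.2, 173.9]
ft_force: [0.9, 0.2, -0.6]
grip_width: 0.997
gripper_force: 0.0
```

To row units: 2 mm / 800 = 0.0025, 1 mm / 800 = 0.0013.

Call:
{"method": "play_rows", "body": {"motion": [[0.5,[0,0.0013,0.0025],0],[1,[0,0.0013,0.0025],0],[1,[0,0.0013,0.0025],0],[1,[0,0.0013,0.0025],0],[1,[0,0.0013,0.0025],0],[1,[0,0.0013,0.0025],0],[1,[0,0.0013,0.0025],0],[1,[0,0.0013,0.0025],0]], "force": 20}}

```text
time: 3.95
tcp_pos: [0.523, -0.0551, 0.1223]
ee_rot: [180.0, -0.0, 173.9]
ft_force: [-0.7, 0.4, -0.2]
grip_width: 0.229
gripper_force: 20.0
```

To row units: -80 mm / 800 = -0.1, -79.3 mm / 800 = -0.0991.

Call:
{"method": "play_rows", "body": {"motion": [[1,[-0.0009,0,-0.013],0],[1,[-0.0034,0,-0.0259],0],[1,[-0.0076,0,-0.0383],0],[1,[-0.0134,0,-0.05],0],[1,[-0.0206,0,-0.0609],0],[1,[-0.0293,0,-0.0708],0],[1,[-0.0391,0,-0.0794],0],[1,[-0.05,0,-0.0866],0],[1,[-0.0618,0,-0.0924],0],[1,[-0.0741,0,-0.0966],0],[1,[-0.087,0,-0.0991],0],[1,[-0.1,0,-0.1],0]]}}

```text
time: 5.45
tcp_pos: [0.6023, -0.0637, 0.2029]
ee_rot: [180.0, -0.1, 173.9]
ft_force: [-3.8, 2.4, -1.5]
grip_width: 0.233
gripper_force: 20.0
```

To row units: -3 mm / 800 = -0.0038, -2 mm / 800 = -0.0025.

Call:
{"method": "play_rows", "body": {"motion": [[1,[-0.0025,0,0],0],[1,[-0.0038,0,0],0],[1,[-0.0038,0,0],0]]}}

```text
time: 5.82
tcp_pos: [0.6054, -0.064, 0.203]
ee_rot: [180.0, -0.0, 173.9]
ft_force: [-4.0, 2.3, -0.8]
grip_width: 0.232
gripper_force: 20.0
```

```bash
python3 - <<'E'
from h import *
for n in ['scene','side']:
    p,d,m=snap(n,n+'2');X=cloud(d,m);hsv=cv2.cvtColor(p,cv2.COLOR_RGB2HSV).astype(int)
a=cv2.imread('pics/scene2.png')[80:220,180:360];b=cv2.imread('pics/side2.png')[70:210,280:460]
cv2.imwrite('pics/c2.png',cv2.resize(np.hstack([a,b]),None,fx=2.2,fy=2.2))
E
```

```text
(no output)
```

View pics/c2.png

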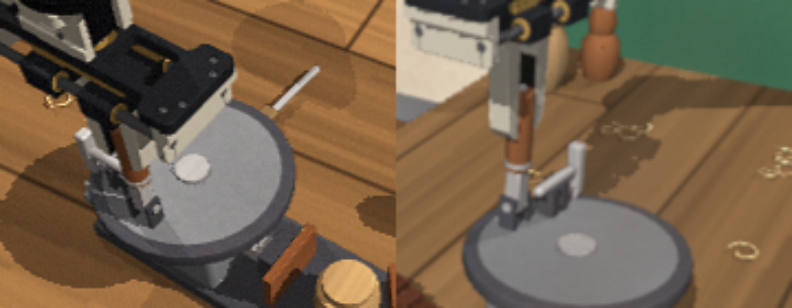

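Handle stands upright in both views (grip vertical at the hinge, bar free beside it). Release, rise, go behind the knob.

To row units: -70 mm / 800 = -0.0875, -40 mm / 800 = -0.05.

Call:
{"method": "play_rows", "body": {"motion": [[0.5,[0,0,0],0],[0.3,[0,0,0],0],[0,[0,0,0],0],[0,[0,0,0],0],[0,[0,0,-0.05],0],[0,[0,0,-0.0875],0],[0,[0,0,-0.0875],0]]}}

```text
time: 6.8
tcp_pos: [0.6073, -0.0647, 0.275]
ee_rot: [-180.0, 0.4, 173.9]
ft_force: [0.0, -0.2, 0.5]
grip_width: 0.937
gripper_force: 0.0
```

To row units: -95 mm / 800 = -0.1188, -50 mm / 800 = -0.0625, 90 degrees / 120 = 0.75.

Call:
{"method": "play_rows", "body": {"motion": [[1,[0.01,-0.0625,0],0.0833],[1,[0.02,-0.1188,0],0.1667],[1,[0.02,-0.1188,0],0.25],[1,[0.02,-0.1188,0],0.3333],[1,[0.02,-0.1188,0],0.4167],[1,[0.02,-0.1188,0],0.5],[1,[0.02,-0.1188,0],0.5833],[1,[0.02,-0.1188,0],0.6667],[1,[0.02,-0.1188,0],0.75],[1,[0.02,-0.1188,0],0.75],[1,[0.02,-0.1188,0],0.75]]}}

```text
time: 8.18
tcp_pos: [0.5791, -0.157, 0.2715]
ee_rot: [-179.9, 0.0, 84.0]
ft_force: [-0.4, 0.4, -0.3]
grip_width: 0.006
gripper_force: 0.0
```

```bash
python3 - <<'E'
from h import *
C=np.array([.5413,-.0567]);a=np.radians(-6.1);M=np.array([[np.cos(a),np.sin(a)],[-np.sin(a),np.cos(a)]])
s=monitor.sense();print('tcp wheel',M@(s['tcp_pos'][:2]-C),s['tcp_pos'][2],s['ee_rot'])
p,d,m=snap('wrist','wrist3')
for n in ['scene','side']:
    p,d,m=snap(n,n+'3');X=cloud(d,m);hsv=cv2.cvtColor(p,cv2.COLOR_RGB2HSV).astype(int)
    Y=(X[...,:2]-C)@M.T
    g=(d>0)&(np.hypot(Y[...,0]-.062,Y[...,1])<.035)&(X[...,2]>.175)&(X[...,2]<.25)&(hsv[...,1]>100)
    print(n,'grip',g.sum(),Y[g].mean(0),X[g][:,2].min(),X[g][:,2].max())
    for lo,hi in [(.175,.2),(.2,.22),(.22,.24)]:
        k=g&(X[...,2]>lo)&(X[...,2]<hi);print(np.median(Y[k],0))
    k=(d>0)&(abs(Y[...,0]-.0485)<.02)&(abs(Y[...,1]+.07)<.018)&(X[...,2]>.15)&(X[...,2]<.175);print('knob',k.sum(),np.median(Y[k],0),X[k].max(0)[2])
E
```

```text
tcp wheel [ 0.04826745 -0.09567063] 0.2714859143351315 [-1.79920925e+02  8.40787887e-04  8.40044418e+01]
scene grip 356 [0.06569968 0.00360088] 0.1778076361467692 0.24012263597448774
[0.06835559 0.00640856]
[0.06813839 0.00634112]
[0.06521957 0.00337072]
knob 96 [ 0.05134012 -0.07103602] 0.16929216914167577
side grip 418 [0.05604009 0.00577709] 0.17779716501649484 0.24040223642859493
[0.05500954 0.00732052]
[0.05446177 0.00714697]
[0.05427985 0.00692822]
knob 104 [ 0.04535453 -0.06947107] 0.17022141600054902
```

To row units: 122 mm / 800 = 0.1525, 110 mm / 800 = 0.1375.

Call:
{"method": "play_rows", "body": {"motion": [[1,[0,0,0.075],0],[1,[0,0,0.1375],0],[1,[0,0,0.1525],0],[1,[0,0,0.1525],0],[1,[0.0063,0,0.1525],0],[1,[0.0113,0,0.1525],0],[1,[0.0163,0,0.1525],0],[1,[0.0213,0,0.1525],0],[1,[0.0263,0,0.1525],0],[1,[0.03,0,0.1525],0],[1,[0.0325,0,0.1525],0],[1,[0.0325,0,0.1525],0]]}}

```text
time: 9.82
tcp_pos: [0.5824, -0.1325, 0.1503]
ee_rot: [179.9, 0.1, 83.8]
ft_force: [1.1, -4.4, 0.2]
grip_width: 0.003
gripper_force: 2.3
```

To row units: 1 mm / 800 = 0.0013.

Call:
{"method": "play_rows", "body": {"motion": [[1,[0.0013,0,0],0],[1,[0.0013,0,0],0],[1,[0.0013,0,0],0]]}}

```text
time: 10.2
tcp_pos: [0.5826, -0.1323, 0.1504]
ee_rot: [179.9, 0.2, 83.8]
ft_force: [2.2, -5.5, 0.1]
grip_width: 0.002
gripper_force: 2.8
```

Call:
{"method": "play_rows", "body": {"motion": [[1,[0.0025,0,0],0],[1,[0.0038,0,0],0],[1,[0.0038,0,0],0],[1,[0.0038,0,0],0]]}}

```text
time: 10.7
tcp_pos: [0.5837, -0.1315, 0.1504]
ee_rot: [179.8, 0.4, 83.7]
ft_force: [3.1, -9.3, -2.0]
grip_width: 0.005
gripper_force: 4.1
```

To row units: -120 mm / 800 = -0.15, -60 mm / 800 = -0.075.

Call:
{"method": "play_rows", "body": {"motion": [[1,[-0.0188,0,0],0],[1,[-0.0313,0,0],0],[1,[-0.0313,0,-0.075],0],[1,[-0.0313,0,-0.15],0],[1,[-0.0313,0,-0.15],0],[1,[-0.0313,0,-0.15],0]]}}

```text
time: 11.45
tcp_pos: [0.5792, -0.151, 0.2694]
ee_rot: [-179.9, -0.1, 83.9]
ft_force: [-0.2, 0.3, -0.4]
grip_width: 0.003
gripper_force: 0.0
```

```bash
python3 - <<'E'
from h import *
C=np.array([.5413,-.0567]);a=np.radians(-6.1);M=np.array([[np.cos(a),np.sin(a)],[-np.sin(a),np.cos(a)]])
s=monitor.sense();print('tcp wheel',M@(s['tcp_pos'][:2]-C),s['tcp_pos'],s['ee_rot'])
for n in ['scene','side']:
    p,d,m=snap(n,n+'4');X=cloud(d,m);hsv=cv2.cvtColor(p,cv2.COLOR_RGB2HSV).astype(int)
    Y=(X[...,:2]-C)@M.T
    g=(d>0)&(np.hypot(Y[...,0]-.062,Y[...,1])<.035)&(X[...,2]>.175)&(X[...,2]<.25)&(hsv[...,1]>100)
    for lo,hi in [(.175,.2),(.2,.22),(.22,.24)]:
        k=g&(X[...,2]>lo)&(X[...,2]<hi);print(np.median(Y[k],0))
    k=(d>0)&(abs(Y[...,0]-.0485)<.02)&(abs(Y[...,1]+.06)<.025)&(X[...,2]>.15)&(X[...,2]<.175);print('knob',k.sum(),np.median(Y[k],0))
    # jaw, V block, base in clamp frame
    b=(d>0)&(abs(Y[...,0])<.06)&(X[...,2]>.076)&(X[...,2]<.09)&(Y[...,1]>.1)&(Y[...,1]<.3);print('base top',Y[b].min(0),Y[b].max(0))
    v=(d>0)&(abs(Y[...,0])<.06)&(abs(X[...,2]-.064)<.003)&(Y[...,1]>.19)&(Y[...,1]<.3);q=Y[v]
    for lo in np.arange(-.05,.05,.01):
        w=q[(q[:,0]>lo)&(q[:,0]<lo+.01)]; print(round(lo,2),w[:,1].min().round(3) if len(w) else '',w[:,1].max().round(3) if len(w) else '',end='; ')
    print()
E
```

```text
tcp wheel [ 0.04768477 -0.08977325] [ 0.57917511 -0.15103213  0.26936539] [-1.79870323e+02 -1.16052868e-01  8.38998769e+01]
[0.06824964 0.0079245 ]
[0.06804614 0.00790147]
[0.06539648 0.00509557]
knob 100 [ 0.05281518 -0.05202991]
base top [-0.02058563  0.14660319] [0.02625467 0.19292839]
-0.05 0.19 0.251; -0.04 0.191 0.251; -0.03 0.196 0.251; -0.02 0.193 0.251; -0.01 0.198 0.251; 0.0 0.196 0.251; 0.01 0.193 0.251; 0.02 0.191 0.251; 0.03 0.191 0.251; 0.04 0.19 0.251; 
[0.05483393 0.00863425]
[0.05453328 0.0091393 ]
[0.05428424 0.00861515]
knob 103 [ 0.04687357 -0.05035524]
base top [-0.02284973  0.14732362] [0.02370128 0.19546041]
-0.05 0.191 0.253; -0.04 0.194 0.253; -0.03 0.19 0.253; -0.02 0.191 0.253; -0.01 0.198 0.253; 0.0 0.199 0.253; 0.01 0.195 0.253; 0.02 0.191 0.253; 0.03 0.191 0.253; 0.04 0.19 0.252;
```

Bolt home (knob moved ~19 mm), handle upright. Now straddle the grip from above.

To row units: 90 mm / 800 = 0.1125, 74 mm / 800 = 0.0925.

Call:
{"method": "play_rows", "body": {"motion": [[0,[0,0,0],0],[0,[0,0,0],0],[0,[0,0,0],0],[0,[0,0,0],0],[0,[0.0625,0.01,0],0],[0,[0.1125,0.0175,0],0],[0,[0.1125,0.0175,0],0],[0,[0.1125,0.0175,0.05],0],[0,[0.1125,0.0175,0.0875],0],[0,[0.1125,0.0175,0.0925],0],[0,[0.1125,0.0175,0.0925],0]], "force": 30}}

```text
time: 12.92
tcp_pos: [0.6039, -0.0653, 0.1971]
ee_rot: [179.9, 0.0, 83.8]
ft_force: [1.2, 0.5, 0.3]
grip_width: 0.997
gripper_force: 0.0
```

Call:
{"method": "play_rows", "body": {"motion": [[0.5,[0,0,0],0],[1,[0,0,0],0],[1,[0,0,0],0],[1,[0,0,0],0],[1,[0,0,0],0],[1,[0,0,0],0],[1,[0,0,0],0]]}}

```text
time: 13.8
tcp_pos: [0.6035, -0.0641, 0.1962]
ee_rot: [-180.0, 0.0, 83.9]
ft_force: [0.0, 0.3, -0.1]
grip_width: 0.3
gripper_force: 0.0
```

Call:
{"method": "play_rows", "body": {"motion": [[1,[0,0,0],0],[1,[0,0,0],0],[1,[0,0,0],0],[1,[0,0,0],0]], "force": 30}}

```text
time: 14.3
tcp_pos: [0.6034, -0.0641, 0.1962]
ee_rot: [-180.0, 0.0, 83.9]
ft_force: [-1.2, -0.2, 0.6]
grip_width: 0.231
gripper_force: 30.0
```

To row units: -59 mm / 800 = -0.0738, -56.6 mm / 800 = -0.0708.

Call:
{"method": "play_rows", "body": {"motion": [[1,[-0.0081,-0.0004,0],0],[1,[-0.0161,-0.0018,0],0],[1,[-0.024,-0.0038,0],0],[1,[-0.0315,-0.0068,0],0],[1,[-0.0388,-0.0104,0],0],[1,[-0.0455,-0.0148,0],0],[1,[-0.0519,-0.0199,0],0],[1,[-0.0576,-0.0256,0],0],[1,[-0.0628,-0.032,0],0],[1,[-0.0671,-0.0388,0],0],[1,[-0.0708,-0.046,0],0],[1,[-0.0738,-0.0535,0],0]]}}

```text
time: 15.8
tcp_pos: [0.5541, -0.1195, 0.1963]
ee_rot: [180.0, 0.1, 83.8]
ft_force: [3.3, -2.9, -4.3]
grip_width: 0.231
gripper_force: 30.0
```

To row units: -69.3 mm / 800 = -0.0866, -65.2 mm / 800 = -0.0815.

Call:
{"method": "play_rows", "body": {"motion": [[1,[-0.0021,-0.0079,0],0],[1,[-0.0034,-0.0159,0],0],[1,[-0.0038,-0.024,0],0],[1,[-0.0034,-0.032,0],0],[1,[-0.0021,-0.04,0],0],[1,[0,-0.0479,0],0],[1,[0.0029,-0.0555,0],0],[1,[0.0066,-0.0628,0],0],[1,[0.011,-0.0695,0],0],[1,[0.0161,-0.0758,0],0],[1,[0.0219,-0.0815,0],0],[1,[0.0281,-0.0866,0],0]]}}

```text
time: 17.3
tcp_pos: [0.4874, -0.0876, 0.1962]
ee_rot: [-179.9, -0.0, 83.9]
ft_force: [-2.0, -4.2, -0.5]
grip_width: 0.233
gripper_force: 30.0
```

```bash
cat > st.py <<'E'
from h import *
C=np.array([.5413,-.0567]);a=np.radians(-6.1);M=np.array([[np.cos(a),np.sin(a)],[-np.sin(a),np.cos(a)]])
def st():
    s=monitor.sense();q=M@(s['tcp_pos'][:2]-C);ph=-np.arctan2(q[1],q[0]);f=M@s['ft_force'][:2]
    print('wheel',q.round(4),'r',np.hypot(*q).round(4),'phi',np.degrees(ph).round(1),'f rad',(f@[np.cos(ph),-np.sin(ph)]).round(1),'f tang(cw)',(f@[-np.sin(ph),-np.cos(ph)]).round(1),s['ft_force'].round(1))
def look(tag):
    for n in ['scene','side']:
        p,d,m=snap(n,n+tag);X=cloud(d,m);Y=(X[...,:2]-C)@M.T;ok=(d>0)
        j=ok&(abs(Y[...,0])<.03)&(X[...,2]>.0625)&(X[...,2]<.07)&(Y[...,1]>.1)&(Y[...,1]<.2)
        b=ok&(abs(Y[...,0])<.05)&(X[...,2]>.074)&(X[...,2]<.09)&(Y[...,1]>.1)&(Y[...,1]<.3)
        print(n,'jaw y',np.percentile(Y[j][:,1],[5,50,95]).round(4) if j.any() else 0,'base x,y',((Y[b].min(0)+Y[b].max(0))/2).round(4) if b.any() else 0,b.sum())
E
python3 -c "
from st import *
st();look('5')"
```

```text
wheel [-0.0503 -0.0365] r 0.0622 phi 144.0 f rad 3.8 f tang(cw) -2.6 [-2.  -4.2 -0.5]
scene jaw y [0.1107 0.1311 0.1958] base x,y [0.0029 0.1697] 412
side jaw y [0.1123 0.1363 0.1986] base x,y [1.000e-04 1.717e-01] 535
```

```bash
python3 - <<'E'
from st import *
for n in ['scene5','side5']:
    z=load(n);X=cloud(z['d'],z);Y=(X[...,:2]-C)@M.T
    v=(z['d']>0)&(abs(Y[...,0])<.06)&(abs(X[...,2]-.064)<.0025)&(Y[...,1]>.15)&(Y[...,1]<.3)&(np.hypot(Y[...,0]-.001,Y[...,1]-.1705)>.033);q=Y[v]
    print(n)
    for lo in np.arange(-.05,.05,.01):
        w=np.sort(q[(q[:,0]>lo)&(q[:,0]<lo+.01)][:,1]); print(round(lo+.005,3),len(w),np.percentile(w,[0,5,20,50]).round(3) if len(w) else '')
E
python3 -c "
import cv2
a=cv2.imread('pics/scene5.png')[165:285,280:420];cv2.imwrite('pics/c5.png',cv2.resize(a,None,fx=4,fy=4,interpolation=2))"
```

```text
scene5
-0.045 36 [0.187 0.189 0.194 0.199]
-0.035 82 [0.19  0.194 0.2   0.233]
-0.025 87 [0.196 0.199 0.206 0.231]
-0.015 85 [0.204 0.208 0.215 0.233]
-0.005 81 [0.21  0.213 0.219 0.233]
0.005 80 [0.212 0.215 0.222 0.235]
0.015 86 [0.205 0.209 0.216 0.232]
0.025 94 [0.199 0.202 0.209 0.233]
0.035 97 [0.191 0.195 0.2   0.232]
0.045 71 [0.187 0.19  0.195 0.229]
side5
-0.045 113 [0.189 0.192 0.197 0.232]
-0.035 153 [0.194 0.196 0.203 0.234]
-0.025 150 [0.197 0.204 0.211 0.232]
-0.015 144 [0.207 0.211 0.218 0.234]
-0.005 117 [0.215 0.218 0.224 0.238]
0.005 121 [0.212 0.217 0.223 0.235]
0.015 126 [0.205 0.21  0.215 0.235]
0.025 116 [0.199 0.202 0.209 0.234]
0.035 120 [0.191 0.196 0.203 0.235]
0.045 53 [0.189 0.19  0.195 0.203]
```

View pics/c5.png

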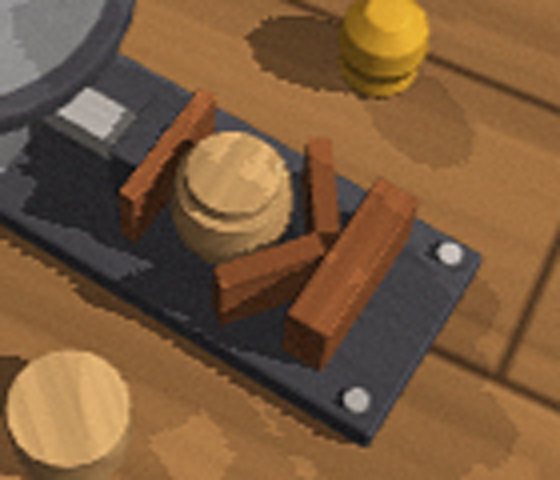

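Crop shows the base just touched by the jaw; V corner measures ≈0.218 m along the bed, so tight is expected near 210–218°.

Call:
{"method": "play_rows", "body": {"motion": [[1,[0.0068,-0.0044,0],0],[1,[0.014,-0.0081,0],0],[1,[0.0216,-0.011,0],0],[1,[0.0295,-0.0131,0],0],[1,[0.0375,-0.0144,0],0],[1,[0.0455,-0.0148,0],0],[1,[0.0536,-0.0144,0],0],[1,[0.0616,-0.0131,0],0],[1,[0.0695,-0.011,0],0],[1,[0.0695,-0.011,0],0]]}}

```text
time: 18.65
tcp_pos: [0.4865, -0.0307, 0.1962]
ee_rot: [179.9, -0.1, 83.9]
ft_force: [3.1, 1.1, -4.1]
grip_width: 0.236
gripper_force: 30.0
```

```bash
python3 -c "
from st import *
st();look('6')"
```

```text
wheel [-0.0573  0.0201] r 0.0607 phi -160.7 f rad -2.3 f tang(cw) 2.3 [ 3.1  1.1 -4.1]
scene jaw y [0.1198 0.139  0.1973] base x,y [0.003  0.1761] 418
side jaw y [0.1213 0.1412 0.1971] base x,y [0.0005 0.178 ] 545
```

To row units: 9 mm / 800 = 0.0113, 6.1 mm / 800 = 0.0076.

Call:
{"method": "play_rows", "body": {"motion": [[1,[0.0039,0.0014,0],0],[1,[0.0076,0.0029,0],0],[1,[0.0113,0.0046,0],0]]}}

```text
time: 19.12
tcp_pos: [0.4899, -0.0245, 0.1962]
ee_rot: [-180.0, 0.1, 83.8]
ft_force: [0.7, -4.4, -4.6]
grip_width: 0.232
gripper_force: 30.0
```

```bash
python3 -c "
from st import *
st()"
```

```text
wheel [-0.0545  0.0266] r 0.0606 phi -154.0 f rad -2.9 f tang(cw) -3.4 [ 0.7 -4.4 -4.6]
```

To row units: 2.8 mm / 800 = 0.0035, 1.6 mm / 800 = 0.002.

Call:
{"method": "play_rows", "body": {"motion": [[1,[0.0018,0.001,0],0],[1,[0.0035,0.002,0],0]]}}

```text
time: 19.38
tcp_pos: [0.492, -0.0215, 0.1963]
ee_rot: [180.0, 0.0, 83.8]
ft_force: [0.7, -4.6, -5.2]
grip_width: 0.231
gripper_force: 30.0
```

```bash
python3 -c "
from st import *
st()"
```

```text
wheel [-0.0528  0.0298] r 0.0606 phi -150.6 f rad -3.2 f tang(cw) -3.3 [ 0.7 -4.6 -5.2]
```

To row units: 2.8 mm / 800 = 0.0035, 1.9 mm / 800 = 0.0024.

Call:
{"method": "play_rows", "body": {"motion": [[1,[0.0024,0.0014,0],0],[1,[0.0035,0.0021,0],0]]}}

```text
time: 19.62
tcp_pos: [0.4942, -0.0186, 0.1963]
ee_rot: [180.0, 0.0, 83.9]
ft_force: [0.7, -4.8, -5.9]
grip_width: 0.234
gripper_force: 30.0
```

```bash
python3 -c "
from st import *
st()"
```

```text
wheel [-0.0509  0.0329] r 0.0606 phi -147.1 f rad -3.6 f tang(cw) -3.3 [ 0.7 -4.8 -5.9]
```

To row units: 1.8 mm / 800 = 0.0023, 1.3 mm / 800 = 0.0016.

Call:
{"method": "play_rows", "body": {"motion": [[1,[0.0016,0.0011,0],0],[1,[0.0023,0.0015,0],0]]}}

```text
time: 19.88
tcp_pos: [0.4954, -0.0171, 0.1963]
ee_rot: [180.0, 0.0, 83.9]
ft_force: [1.1, -5.4, -5.9]
grip_width: 0.229
gripper_force: 30.0
```

```bash
python3 -c "
from st import *
st()"
```

```text
wheel [-0.0499  0.0344] r 0.0606 phi -145.4 f rad -4.4 f tang(cw) -3.4 [ 1.1 -5.4 -5.9]
```

To row units: 2.6 mm / 800 = 0.0033, 1.9 mm / 800 = 0.0024.

Call:
{"method": "play_rows", "body": {"motion": [[1,[0.0016,0.0011,0],0],[1,[0.0033,0.0024,0],0]]}}

```text
time: 20.12
tcp_pos: [0.497, -0.0154, 0.1962]
ee_rot: [-179.9, 0.1, 83.8]
ft_force: [0.3, -6.0, -4.1]
grip_width: 0.238
gripper_force: 30.0
```

```bash
python3 -c "
from st import *
st()"
```

```text
wheel [-0.0485  0.0364] r 0.0606 phi -143.1 f rad -4.3 f tang(cw) -4.2 [ 0.3 -6.  -4.1]
```

To row units: 1.7 mm / 800 = 0.0021, 1.3 mm / 800 = 0.0016.

Call:
{"method": "play_rows", "body": {"motion": [[1,[0.0015,0.0013,0],0],[1,[0.0021,0.0016,0],0]]}}

```text
time: 20.38
tcp_pos: [0.4979, -0.0145, 0.1963]
ee_rot: [-179.9, 0.1, 83.8]
ft_force: [-0.9, -6.8, -4.3]
grip_width: 0.232
gripper_force: 30.0
```

```bash
python3 -c "
from st import *
st();look('7')"
```

```text
wheel [-0.0476  0.0374] r 0.0606 phi -141.9 f rad -4.1 f tang(cw) -5.5 [-0.9 -6.8 -4.3]
scene jaw y [0.1228 0.1413 0.1965] base x,y [0.0028 0.1791] 412
side jaw y [0.1241 0.1427 0.197 ] base x,y [0.0004 0.181 ] 555
```

To row units: 1.6 mm / 800 = 0.002, 1.3 mm / 800 = 0.0016.

Call:
{"method": "play_rows", "body": {"motion": [[1,[0.0013,0.001,0],0],[1,[0.002,0.0016,0],0],[1,[0.002,0.0016,0],0]]}}

```text
time: 20.85
tcp_pos: [0.4988, -0.0136, 0.1962]
ee_rot: [-179.8, 0.2, 83.8]
ft_force: [-0.8, -7.3, -2.9]
grip_width: 0.233
gripper_force: 30.0
```

```bash
python3 -c "
from st import *
st()"
```

```text
wheel [-0.0469  0.0384] r 0.0606 phi -140.7 f rad -4.6 f tang(cw) -5.7 [-0.8 -7.3 -2.9]
```

To row units: 1.6 mm / 800 = 0.002, 1.3 mm / 800 = 0.0016.

Call:
{"method": "play_rows", "body": {"motion": [[1,[0.0013,0.001,0],0],[1,[0.002,0.0016,0],0],[1,[0.002,0.0016,0],0]]}}

```text
time: 21.22
tcp_pos: [0.4996, -0.0128, 0.1962]
ee_rot: [-179.8, 0.2, 83.8]
ft_force: [-2.5, -8.2, -2.3]
grip_width: 0.233
gripper_force: 30.0
```

```bash
python3 -c "
from st import *
st()"
```

```text
wheel [-0.0461  0.0392] r 0.0605 phi -139.6 f rad -4.2 f tang(cw) -7.5 [-2.5 -8.2 -2.3]
```

To row units: -120 mm / 800 = -0.15, -90 mm / 800 = -0.1125.

Call:
{"method": "play_rows", "body": {"motion": [[0.6,[0,0,0],0],[0.3,[0,0,0],0],[0,[0,0,0],0],[0,[0,0,0],0],[0,[0,0,0],0],[0,[0,0,0],0],[0,[0,0,-0.05],0],[0,[0,0,-0.1125],0],[0,[0,0,-0.15],0],[0,[0,0,-0.15],0],[0,[0,0,-0.15],0]]}}

```text
time: 22.6
tcp_pos: [0.5011, -0.0097, 0.3152]
ee_rot: [-179.9, 0.0, 83.9]
ft_force: [0.0, -0.5, 0.6]
grip_width: 0.996
gripper_force: 0.0
```

```bash
python3 - <<'E'
from st import *
st();look('8')
a=cv2.imread('pics/scene8.png')[100:280,190:430];b=cv2.imread('pics/side8.png')[110:350,220:440]
cv2.imwrite('pics/c8.png',np.hstack([cv2.resize(a,(400,300)),cv2.resize(b,(275,300))]))
E
```

```text
wheel [-0.045   0.0424] r 0.0618 phi -136.7 f rad -0.4 f tang(cw) -0.3 [ 0.  -0.5  0.6]
scene jaw y [0.123  0.1419 0.1956] base x,y [0.0027 0.1789] 415
side jaw y [0.1238 0.1423 0.196 ] base x,y [0.0003 0.1808] 545
```

View pics/c8.png

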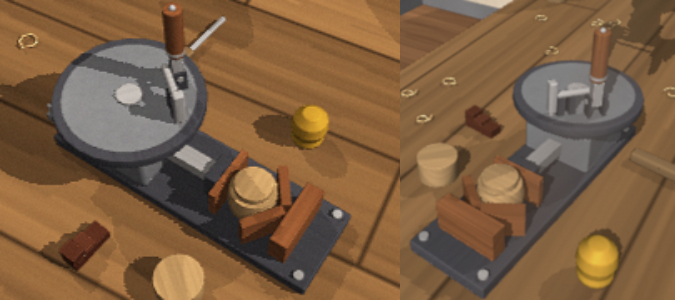

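The base sits in the V between the jaw and block, the handle is upright and latched, and the arm is clear.

```bash
python3 -c "
from bench import env
print(env.job_done())"
```

```text
the job is handed in; nothing more can be done
None
```

I clamped the doll base and handed the job in after about 23 s. It sits home in the V block with the handle up and latched, and I stopped at about 7.5 N at the handle; the hand-in returned no verdict, and the holding force after letting go wasn't measured.

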